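Pack the plaster finial in its carrying case and pick the case up level

ROBOT

A 6-joint arm with a two-finger parallel gripper is mounted at the origin on a cart in front of the work surface, level with it; the furniture and walls round the work are solid. World frame = base frame: x ahead of the robot, y to its left, z up, the work surface at z = 0. Lengths are in mm, angles in rad, forces in N, time in s.
With the tool pointing down it reaches from about 350 to 775 mm from the base axis. Payload 7.3 kg.
Tool frame: the origin (TCP) lies midway between the tips of the shut fingers; the grasp point (between the pads) lies 19 mm behind it; z points along the fingers, y is the line along which they close (so a half turn about z gives the same grasp; the last joint's range is limited). The gripper opens to 92 mm and grips with 3 to 60 N. Pads are 19 mm wide; open, the fingers measure 130 mm over their backs; the gripper's body (75 mm by 190 mm) begins 47 mm behind the grasp point.
Start: joints at [-1.49, 0.342, 1.524, -0, 1.275, -0.146], TCP at [118.073, -511.57, 226.741] pointing down, gripper open.
Joint ranges: [-2.53, 2.53], [-0.77, 2.02], [0.04, 2.7], [-1, 4.14], [0.28, 2.66], [-3.11, 3.11]. Speed limits (rad/s): [2.57, 2.57, 3.14, 3.14, 3.14, 3.14].

INTERFACE

Orientations are given as [roll, pitch, yaw] about the fixed x, y, z axes, in that order (R = Rz(yaw) Ry(pitch) Rx(roll)).
In Python, from plant import bot gives the robot as it stands. The module is installed in compiled form; this text tells all that it offers.
- The arm moves only by the shell command python3 -m crank 'ROWS' [OPENING]. ROWS is JSON, a list of rows, each a list of 6 numbers: the shift along the tool's x, y, z in m, then the turn, a rotation vector about the tool's x, y, z in rad. In form: [[dx, dy, dz, wx, wy, wz], ...]. A call has 1 to 5 rows; each row shifts and turns the commanded pose from where the row before left it, along the tool's axes as they then stand; what a row does not reach is not made up. A row lasts 1/8 s, in which the tool goes at most 62.5 mm and 10.7 degrees, less where a joint would pass 70% of its speed; a pose out of reach is approached as far as the arm can. A call is refused whole if a number of a shift passes 0.0625 or a number of a turn 0.188, either way. A call with a gripper value outside its range is refused whole. OPENING is the opening in per cent of the stroke, from 0 (shut) to 100 (fully open), set as the call begins (- or left out, the last holds). The fingers move at their own pace and stop on an object; the grip force is fixed at half the most. Time passes only in rows, so rows that do not move let the fingers close. It gives the time, the measured TCP pose, the force, the opening and the grip force at its end, in the units of the state.
- bot.get_obs(): the state, without advancing time (a new reading comes with each control period).
- bot.capture(name): name is "scene" or "top" or "wrist"; returns a dict with "color" (420x560x3 uint8, blue, green, red), "fov_y" (degrees; the focal length in pixels is half the picture's height over the tangent of half this angle, whatever the lens; pixels are square), "cx", "cy" (the principal point, pixels), "k1" (the pictures are not rectified: a ray, as slopes to the right and down, at radius r is drawn at 1 + k1 r^2 times it, then the intrinsics apply), "extrinsics" (4x4, takes a point from world to camera coordinates); the wrist camera has in their place "tool_from_camera" (4x4, takes a point from camera to tool coordinates, whose origin is the TCP and whose axes are the flange's). Camera axes: x right, y up, looking along -z (the intrinsics and any distortion apply to the point x, -y, -z); pixel columns grow to the right and rows downward; lengths in mm; the calibration is good to about 2 mm. A picture is of the moment at which its call begins: read the wrist's pose just before it. There is no depth.
- bot.close_job(): hands the job in; it is judged then, once.
The state is a dict: "time": time; "joint_positions": joint angles; "dq": joint speeds; "tau": joint torques, N m; "tool_pos": TCP position; "tcp_rot": TCP orientation; "contact_force": force on the tool from outside, world axes, zero at the start; "moment": the same for the moment, N m; "grip_width": finger opening in mm; "finger_force": force on a finger pad.
Only numpy, scipy, OpenCV 4.12 (cv2) and the standard library are available. Lean on these libraries where they do the work, as an engineer would, in place of code of your own. Each camera call takes 0.05 s, during which the arm holds its last target. There are 200 camera calls.

TASK

Stand the short white plaster finial upright in the round nest in the foam of the open carrying case and let go of it, shut the lid and swing the orange clip on its front all the way down so that it hooks the lid to the case. Then pick the closed case up by the middle of the handle on its lid and finish while still holding it there, level and still in the air, 10 to 20 cm above the bench and clear of the other things. Do not tip the finial or the case over, and leave the other things on the bench where they are.

Things in the scene. Friction and masses are not known exactly. Their poses are not given: they have to be found in the camera images.
- finial: white plaster turned part shaped like a mushroom, 75 mm tall, standing upright on its foot; round, foot 46 mm across at the bottom, widest (57 mm) 50 to 60 mm above its foot, about 0.15 kg. Origin: centre of its underside; z points up through its axis. It is the shortest of the turned parts on the bench
- case: loose carrying case, blue-grey plastic box 130 (x) x 170 (y) mm, rim 72 mm high; with the lid shut 94 mm high, 135 mm over the handle. Dark grey foam inside up to 32 mm above its underside, with one round hole 56 mm wide and 24 mm deep in the middle (yellow floor). Origin: centre of its underside; z up, -x the front (clip), +x the back (hinge), y along the handle. About 0.64 kg empty
- nest (a point): centre of the floor of the round hole in the foam, 8 mm above the underside of the case; the finial's origin comes here. Axes as the case's
- case_lid (a joint): angle of the lid (rad): 0 shut; it turns up and back about the back rim, 1.57 standing upright, stop at 1.9. A stiff hinge: it stays where it is left and takes about 1.5 N at its free edge to move
- lid_hinge (a point): middle of the lid's hinge line, which runs along the case's y on the back rim (65 mm behind the case's centre, 72 mm high)
- lid_edge (a point): middle of the lid's free edge at its outer (top) face: with the lid shut, the upper front edge of the case, 94 mm high. The lid is a shallow cap 130 x 170 x 22 mm; this point is 130 mm from the hinge line along the lid and 22 mm to its outer side. Axes as the case's when the lid is shut
- handle (a point): centre of the grip bar of the black handle on the lid's outer face: square bar 14 x 14 mm, 84 mm long between its two posts along the case's y, its centre 34 mm off the lid's face over the middle of the lid (27 mm free below it); 128 mm above the case's underside when the lid is shut. The centre of mass of the packed case lies under it. Axes as the case's when the lid is shut
- case_clip (a joint): angle of the orange clip to the lid (rad): 0 hanging down along the front of the shut case, hooked under the keeper; 1.57 straight out to the front in the lid's plane; stop 2.2. A plate 36 mm wide, 41 long; hinge line along the case's y, 4 mm ahead of the case's front face and 84 mm above the shut case's underside. Stays where left; about 1 N at its tip moves it. Hooks only with the lid shut
- clip_tip (a point): middle of the clip's thumb tab at its free end, 38 mm from the clip's hinge line. With the clip fastened it is 46 mm above the case's underside and 14 mm in front of the case's front face; the rest of the plate's outer face is then 13 mm in front of the case's front face (9 mm in front of the clip's hinge line)
- spindle_a: bystander: brown turned part, 61 mm wide, 125 mm tall, standing. Origin: centre of its underside
- spindle_b: bystander: white turned part, 56 mm wide, 135 mm tall, standing. Origin: centre of its underside
- spindle_c: bystander: white turned part, 56 mm wide, 102 mm tall, standing. Origin: centre of its underside
- sanding_block: bystander: orange-brown block 45 x 60 x 22 mm lying on the bench. Origin: centre of its underside
- banding_wheel: bystander: round turntable at the back of the bench, fixed. Origin: centre of its underside
- glaze_tub: bystander: tub with an open blue lid at the left, fixed. Origin: centre of its underside
There are look-alikes about, which are no part of the job. Leave any red look-alike of the finial alone.

How it is judged (in metres and radians):
On the way, in this order (a step that is already met when the one before it is completed fails the run):
1. the finial stands in the nest in the foam, let go, while the case stands on the bench (horizontal distance between finial and nest below 0.008 m and distance between finial and nest below 0.01 m and angle between finial's own z axis and vertical below 0.15 rad and contact force between the fingers and finial below 0.1 N and height (world z) of case below 0.01 m), for 0.2 s.
2. the lid is shut and the clip fastened, while the case stands on the bench (value of joint case_lid below 0.06 rad and value of joint case_clip below 0.15 rad and height (world z) of case below 0.01 m), for 0.2 s.
3. the closed case hangs in the gripper, clear of the bench (height (world z) of case above 0.07 m and value of joint case_lid below 0.06 rad and value of joint case_clip below 0.15 rad and angle between case's own z axis and vertical below 0.2 rad), for 0.5 s.
At the end, for the whole second after the job is handed in: the case hangs from the fingers by its handle (within 50 mm of the bar's middle), underside 80 to 250 mm up, level within 0.1 rad, at rest (30 mm/s, 0.2 rad/s), touching no bystander; lid below 0.06, clip below 0.15 rad; finial within 12 mm sideways, 16 mm in all of the nest, tilt below 0.25 rad (height (world z) of case between 0.08 and 0.25 m and angle between case's own z axis and vertical below 0.1 rad and linear speed of case below 0.03 m/s and angular speed of case below 0.2 rad/s and contact force between the fingers and case above 2 N and value of joint case_lid below 0.06 rad and value of joint case_clip below 0.15 rad and horizontal distance between finial and nest below 0.012 m and distance between finial and nest below 0.016 m and contact force between case and banding_wheel below 0.1 N and contact force between case and glaze_tub below 0.1 N and contact force between case and spindle_a below 0.1 N and contact force between case and spindle_b below 0.1 N and contact force between case and spindle_c below 0.1 N and angle between finial's own z axis and vertical below 0.25 rad and distance between the grasp point and handle below 0.05 m); the arm keeps its last pose, push and grip.
It fails at once if the finial is tipped over (angle between finial's own z axis and vertical above 0.5 rad).
It fails at once if the case is tipped over (angle between case's own z axis and vertical above 0.4 rad).
It fails at once if a bystander is pushed more than 30 mm from its place or knocked over (distance of any of spindle_a, spindle_b, spindle_c, sanding_block from where it was at the start of the episode above 0.03 m or angle between any of spindle_a, spindle_b, spindle_c, sanding_block's own z axis and vertical above 0.5 rad).
It also fails if it takes over 72 s, if anything falls off the work surface, if the arm or the gripper's body presses on something with over 40 N, if the wrist force passes 120 N, or if a joint passes its speed limit or range.

## Working session

There is one attempt and no reset: what is moved stays moved. The work goes in short steps, Python scripts to look and compute and a shell command to move; the robot and the scene stay as the last step left them, time stands still between calls to the robot, and variables do not carry over. Pictures are saved under pics/ and viewed, at most 13 in all, crops included, and the job is handed in when it is done.

```bash
mkdir -p pics; cat > h.py <<'E'
import numpy as np, cv2
from plant import bot
from scipy.spatial.transform import Rotation as R
def T_tool(o):
    T=np.eye(4);T[:3,:3]=R.from_euler('xyz',o['tcp_rot']).as_matrix();T[:3,3]=o['tool_pos'];return T
def cam(name):
    o=bot.get_obs();c=bot.capture(name)
    h,w=c['color'].shape[:2];f=h/2/np.tan(np.radians(c['fov_y'])/2)
    W=T_tool(o)@np.array(c['tool_from_camera']) if name=='wrist' else np.linalg.inv(np.array(c['extrinsics']))
    return dict(img=c['color'],f=f,cx=c['cx'],cy=c['cy'],k=c['k1'],W=W)
def ray(c,u,v):
    K=np.array([[c['f'],0,c['cx']],[0,c['f'],c['cy']],[0,0,1.]])
    d=np.array([(u-c['cx'])/c['f'],(v-c['cy'])/c['f']]);s=d.copy()
    for _ in range(30): s=d/(1+c['k']*(s@s))
    return c['W'][:3,3],c['W'][:3,:3]@np.array([s[0],-s[1],-1])
def onz(c,u,v,z):
    o,d=ray(c,u,v);return o+d*(z-o[2])/d[2]
def proj(c,p):
    q=np.linalg.inv(c['W'])@np.append(p,1);s=np.array([q[0],-q[1]])/-q[2];s=s*(1+c['k']*(s@s))
    return s*c['f']+[c['cx'],c['cy']]
def tri(a,ua,b,ub):
    A=[];y=[]
    for c,u in((a,ua),(b,ub)):
        o,d=ray(c,*u);d=d/np.linalg.norm(d);P=np.eye(3)-np.outer(d,d);A.append(P);y.append(P@o)
    return np.linalg.lstsq(np.vstack(A),np.hstack(y),rcond=None)[0]
def save(c,n): cv2.imwrite('pics/'+n+'.png',c['img'])
E
python3 - <<'E'
from h import *
import pickle
for n in('scene','top'):
    c=cam(n);save(c,n+'0');pickle.dump(c,open(n+'.pkl','wb'));print(n,c['W'][:3,3],c['f'])
print(bot.get_obs())
a=cv2.imread('pics/scene0.png');b=cv2.imread('pics/top0.png')
E
```

```text
scene [1322.75400599 -227.92207595 1391.86586368] 430.3666536796943
top [ 498.46695844  -27.97275469 1233.70444567] 434.90046187978373
{'time': 0.1, 'joint_positions': array([-1.48997211e+00,  3.42664936e-01,  1.52492320e+00, -2.59762765e-05,
        1.27537460e+00, -1.46018900e-01]), 'dq': array([ 0.00102026, -0.0023113 , -0.00222274, -0.00058865,  0.00211487,
       -0.00102664]), 'tau': array([ 1.67834471e-03, -4.32004452e+01, -2.44693869e+01,  7.18878047e-02,
        5.26035775e-02, -4.65901928e-05]), 'tool_pos': array([ 118.04895677, -511.18913996,  226.1076838 ]), 'tcp_rot': array([-3.14023354e+00, -1.74771097e-04,  2.26850574e-01]), 'contact_force': array([ 0.8140265 ,  0.45612594, -1.00636472]), 'moment': array([ 0.01702839, -0.00385146, -0.05193644]), 'finger_force': 0.0, 'grip_width': 91.89843138075138}
```

View pics/scene0.png

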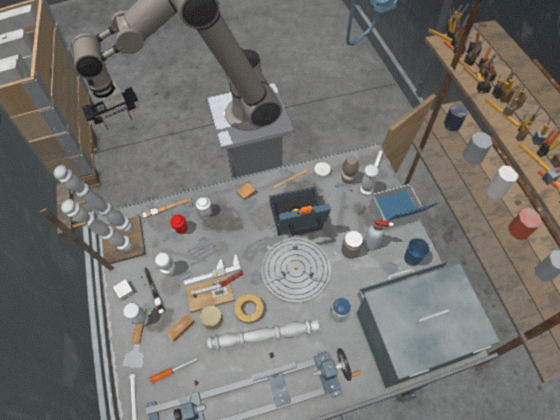

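View pics/top0.png

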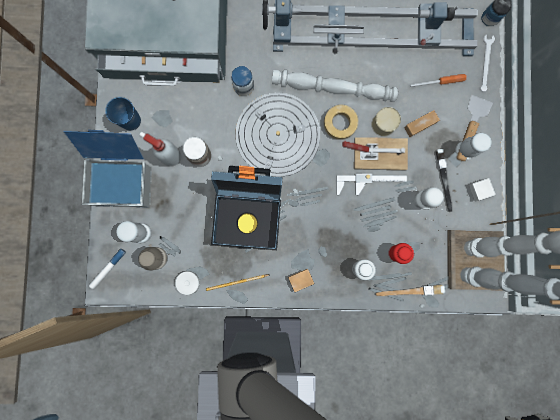

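```bash
python3 - <<'E'
import cv2,numpy as np
a=cv2.imread('pics/scene0.png');b=cv2.imread('pics/top0.png')
r=lambda i,s:cv2.resize(i,s,interpolation=cv2.INTER_CUBIC)
A=r(a[140:340,100:400],(450,300)); 
B=r(b[120:300,340:500],(266,300)); B2=r(b[150:260,195:295],(266,293)); 
A1=r(a[180:290,120:230],(270,270));A2=r(a[175:245,260:340],(308,270));A3=r(b[210:270,100:170],(220,190))
o=np.zeros((600,800,3),np.uint8)
o[:300,:266]=B;o[:293,266:532]=B2;o[:190,532:752]=A3;o[310:580,:270]=A1;o[310:580,280:588]=A2
A4=r(a[150:200,330:400],(210,150));o[310:460,590:800]=A4
cv2.imwrite('pics/z0.png',o)
E
```

```text
(no output)
```

View pics/z0.png

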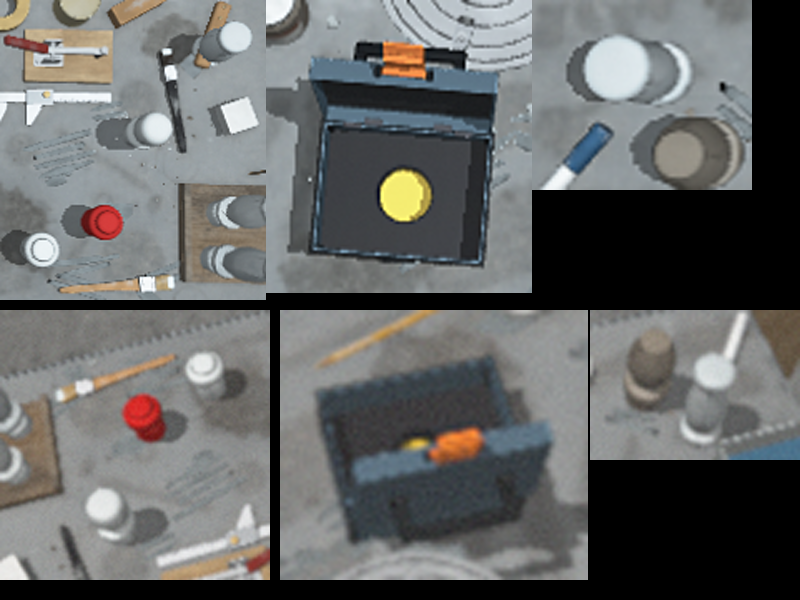

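```bash
python3 - <<'E'
from h import *
import pickle
t=pickle.load(open('top.pkl','rb'));s=pickle.load(open('scene.pkl','rb'))
def blob(c,box,lo,hi=255,chan=None):
    x0,y0,x1,y1=box;g=cv2.cvtColor(c['img'],cv2.COLOR_BGR2GRAY)[y0:y1,x0:x1]
    m=(g>lo).astype(np.uint8);n,_,st,ce=cv2.connectedComponentsWithStats(m)
    return [(ce[i]+[x0,y0],st[i]) for i in range(1,n) if st[i][4]>20]
for n,c,b in(('A',t,(345,250,385,285)),('B',t,(410,180,450,215)),('D',t,(105,215,160,250)),('A',s,(188,185,222,222)),('B',s,(145,240,185,285)),('D',s,(355,155,385,200))):
    print(n,[(e.round(1),q.tolist()) for e,q in blob(c,b,205)])
for n,a,b in(('A',(364.5,267),(203.5,200.4)),('B',(433,197),(162,258.6)),('D',(124,230),(371,171)),('C',(481,142),(130,310)),('brown',(149,257),(351,161))):print(n,tri(t,a,s,b))
# case: rim corners guess, yellow
hsv=cv2.cvtColor(t['img'],cv2.COLOR_BGR2HSV)
m=cv2.inRange(hsv,(22,100,100),(35,255,255));m[:200]=0;m[250:]=0;m[:,:220]=0;m[:,275:]=0
M=cv2.moments(m,True);u=(M['m10']/M['m00'],M['m01']/M['m00']);print('yellow',u,onz(t,*u,8),M['m00'])
# foam mask: dark
d=((hsv[:,:,2]<75)).astype(np.uint8)
g=lambda z:(266+z[0],z[1])
Z=lambda zx,zy:(195+(zx-266)/2.66,150+zy/2.664)
for p in((319,124),(493,133),(484,265),(311,250)):print('rim',onz(t,*Z(*p),72))
for p in((310,59),(499,75)):print('lid edge',onz(t,*Z(*p),200), Z(*p))
E
```

```text
A [(array([365.5, 269.4]), [11, 10, 19, 20, 248])]
B [(array([434.5, 196.1]), [17, 8, 16, 17, 215])]
D [(array([126.4, 230.9]), [12, 7, 20, 19, 283]), (array([146.6, 232.6]), [37, 9, 8, 18, 36])]
A [(array([201.5, 203.3]), [8, 13, 13, 11, 92])]
B [(array([161.4, 258.8]), [10, 13, 13, 12, 118])]
D [(array([372.5, 167.5]), [11, 0, 15, 20, 115])]
A [ 451.70188269 -277.85347953   85.93441183]
B [ 640.16120892 -456.78470553   91.63135701]
D [531.90437296 336.27173875 124.15778127]
C [ 789.75183349 -583.49677424   94.06660991]
brown [466.44907008 277.71776295 121.39370539]
yellow (246.89261744966444, 223.08389261744966) [563.648628    38.45592572   8.        ] 298.0
rim [629.29849402 122.49329189  72.        ]
rim [624.69665641 -52.9012767   72.        ]
rim [491.92715942 -46.95113717  72.        ]
rim [502.8613021  126.00029926  72.        ]
lid edge [673.35173346 115.96959035 200.        ] (211.54135338345864, 172.14714714714714)
lid edge [663.42791381 -54.35475242 200.        ] (282.593984962406, 178.15315315315314)
```

```bash
cat >> h.py <<'E'
def go(p,yaw=None,n=None):
    o=bot.get_obs();T=T_tool(o);d=T[:3,:3].T@(np.array(p)-T[:3,3])
    print('at',o['tool_pos'].round(1),o['tcp_rot'].round(3),'F',o['contact_force'].round(1),'t',round(o['time'],2),'w',round(o['grip_width'],1))
    w=np.zeros(3)
    if yaw is not None: w=(R.from_matrix(T[:3,:3]).inv()*R.from_euler('xyz',[np.pi,0,yaw])).as_rotvec()
    print('delta tool m',(d/1000).round(4),'rotvec',w.round(3))
E
python3 -m crank '[[0,0,-0.035,0,0,0.134],[0,0,-0.035,0,0,0.133]]' 
python3 -m crank '[[0.05,-0.035,0,0,0,0],[0.05,-0.035,0,0,0,0],[0.05,-0.035,0,0,0,0],[0.05,-0.035,0,0,0,0],[0.02,-0.035,0,0,0,0]]'
python3 -m crank '[[0.025,-0.035,0,0,0,0],[0.02,-0.035,0,0,0,0],[0,0,0,0,0,0]]'
python3 - <<'E'
from h import *
go((452,-278,300),-0.04)
c=cam('wrist');save(c,'w1');print(c['W'][:3,3],c['f'])
import pickle;pickle.dump(c,open('w1.pkl','wb'))
E
```

```text
time: 0.35
tool_pos: [118.0, -511.2, 296.9]
tcp_rot: [-3.14, 0.0, -0.045]
contact_force: [-0.3, 0.1, 0.1]
grip_width: 91.8
finger_force: 0.0
time: 0.98
tool_pos: [346.9, -343.9, 296.1]
tcp_rot: [-3.141, 0.0, -0.038]
contact_force: [-0.4, -0.5, -0.5]
grip_width: 92.0
finger_force: 0.0
time: 1.35
tool_pos: [393.6, -275.3, 296.5]
tcp_rot: [-3.141, 0.0, -0.036]
contact_force: [0.1, -0.2, -0.1]
grip_width: 92.0
finger_force: 0.0
at [ 393.6 -275.3  296.5] [-3.141  0.    -0.036] F [ 0.1 -0.2 -0.1] t 1.35 w 92.0
delta tool m [ 0.0584  0.0005 -0.0035] rotvec [-0.001  0.     0.004]
[ 469.58415861 -277.73313321  453.70920354] 377.037293416474
```

View pics/w1.png

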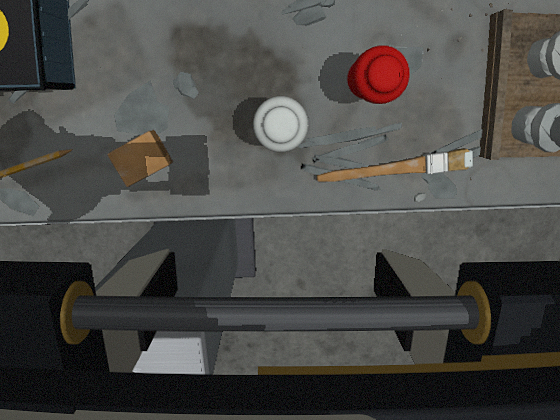

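```bash
python3 - <<'E'
from h import *
import pickle
c=pickle.load(open('w1.pkl','rb'));t=pickle.load(open('top.pkl','rb'))
hsv=cv2.cvtColor(c['img'],cv2.COLOR_BGR2HSV)
m=((hsv[:,:,1]<40)&(hsv[:,:,2]>150)).astype(np.uint8);m[:85]=0;m[165:]=0;m[:,:235]=0;m[:,325:]=0
m=cv2.morphologyEx(m,cv2.MORPH_OPEN,np.ones((5,5)))
cs,_=cv2.findContours(m,0,1);k=max(cs,key=cv2.contourArea);(u,v),r=cv2.minEnclosingCircle(k);print(u,v,r,cv2.fitEllipse(k))
for z in(55,75):print(z,onz(c,u,v,z),r*(c['W'][2,3]-z)/c['f'])
# height from parallax with top cam
for ut in((364.5,267),(365.5,269.4),(365,268)):print(tri(c,(u,v),t,ut))
go((452,-278,300),-0.04)
E
```

```text
280.5 124.3484878540039 17.24895477294922 ((280.8209533691406, 124.27678680419922), (32.711238861083984, 33.64543151855469), 168.50794982910156)
55 [ 443.78506007 -281.98001997   55.        ] 18.240415840641095
75 [ 445.07919114 -281.76698818   75.        ] 17.325442437524913
[ 447.94043295 -281.45012174   69.68857774]
[ 445.30820204 -281.72815189   78.77366677]
[ 446.88675026 -281.5794373    74.34410679]
at [ 393.  -276.6  296.5] [ 3.142e+00  1.000e-03 -3.800e-02] F [-1.3 -0.1  0.2] t 1.4 w 92.1
delta tool m [ 0.0591 -0.0009 -0.0035] rotvec [0.    0.001 0.002]
```

```bash

python3 -m crank '[[0.051,0.004,0,0,0,0],[0,0,0.06,0,0,0],[0,0,0.06,0,0,0],[0,0,0,0,0,0],[0,0,0,0,0,0]]' 100
python3 - <<'E'
from h import *
go((444.5,-282,36),-0.04)
c=cam('wrist');save(c,'w2')
hsv=cv2.cvtColor(c['img'],cv2.COLOR_BGR2HSV)
m=((hsv[:,:,1]<30)&(hsv[:,:,2]>170)).astype(np.uint8)
m=cv2.morphologyEx(m,cv2.MORPH_OPEN,np.ones((5,5)))
n,_,st,ce=cv2.connectedComponentsWithStats(m)
for i in range(1,n):
    if st[i][4]>300: print(st[i],ce[i],onz(c,*ce[i],75)[:2])
E
```

```text
time: 2.02
tool_pos: [444.1, -285.0, 178.8]
tcp_rot: [3.14, -0.002, -0.041]
contact_force: [0.2, -0.4, 1.0]
grip_width: 91.8
finger_force: 0.0
at [ 444.1 -285.   178.8] [ 3.14e+00 -2.00e-03 -4.10e-02] F [ 0.2 -0.4  1. ] t 2.02 w 91.8
delta tool m [-1.000e-04 -3.300e-03  1.428e-01] rotvec [ 0.002 -0.002 -0.001]
[280 172  26  59 564] [294.96631206 196.5       ] [ 452.39063385 -299.24729426]
[466 225  15  23 321] [473.         235.89719626] [ 416.31508278 -433.2312477 ]
```

View pics/w2.png

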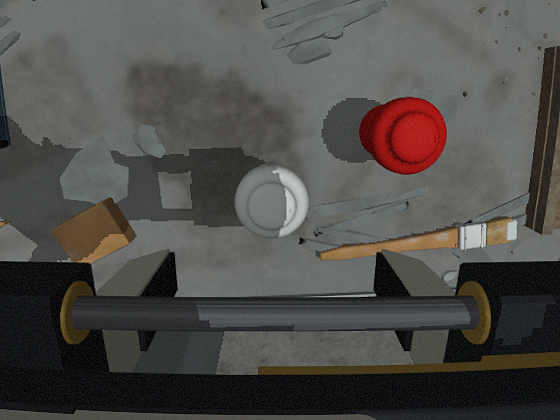

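```bash
python3 - <<'E'
from h import *
go((444.5,-282,36),-0.04)
c=cam('wrist')
print(onz(c,272,201,55),onz(c,268.5,202,75))
E
```

```text
at [ 444.5 -285.1  179.5] [ 3.138 -0.004 -0.041] F [ 0.2 -0.3  0.4] t 2.08 w 91.7
delta tool m [-0.0007 -0.0036  0.1435] rotvec [ 0.003 -0.004 -0.001]
[ 444.77864105 -282.58543038   55.        ] [ 449.46726512 -280.36988898   75.        ]
```

```bash

python3 -m crank '[[0.0015,-0.003,0.05,0,0,0],[0,0,0.05,0,0,0],[0,0,0.043,0,0,0],[0,0,0,0,0,0],[0,0,0,0,0,0]]' 100
python3 -m crank '[[0,0,0,0,0,0],[0,0,0,0,0,0],[0,0,0,0,0,0],[0,0,0,0,0,0],[0,0,0,0,0,0]]' 50
python3 -m crank '[[0,0,0,0,0,0],[0,0,0,0,0,0],[0,0,-0.01,0,0,0],[0,0,-0.03,0,0,0],[0,0,0,0,0,0]]' 50
```

```text
time: 2.75
tool_pos: [446.6, -281.9, 36.2]
tcp_rot: [3.139, -0.003, -0.04]
contact_force: [0.6, 0.3, -0.0]
grip_width: 91.9
finger_force: 0.0
time: 3.38
tool_pos: [445.3, -280.8, 34.0]
tcp_rot: [3.141, -0.0, -0.04]
contact_force: [-0.7, -0.4, 2.8]
grip_width: 55.2
finger_force: 30.0
time: 4.0
tool_pos: [446.2, -281.2, 75.5]
tcp_rot: [3.139, -0.003, -0.04]
contact_force: [0.2, -0.6, -2.1]
grip_width: 55.5
finger_force: 30.0
```

```bash

python3 -m crank '[[0,0,-0.055,0,0,0],[0,0,-0.055,0,0,0],[0,-0.03,-0.05,0,0,0],[0.004,-0.05,0,0,0,0],[0.004,-0.06,0,0,0,0]]' 
python3 -m crank '[[0.004,-0.06,0,0,0,0],[0.004,-0.06,0,0,0,0],[0,-0.06,0,0,0,0],[0,0,0,0,0,0],[0,0,0,0,0,0]]' 
python3 - <<'E'
from h import *
import pickle
go((475,38,235),-0.04)
c=cam('wrist');save(c,'w3');pickle.dump(c,open('w3.pkl','wb'));o=bot.get_obs();print(o['tcp_rot'])
E
```

```text
time: 4.62
tool_pos: [458.6, -139.9, 233.2]
tcp_rot: [-3.141, 0.0, -0.042]
contact_force: [1.3, -0.1, -2.6]
grip_width: 55.2
finger_force: 30.0
time: 5.25
tool_pos: [473.6, 38.5, 232.9]
tcp_rot: [3.141, 0.001, -0.039]
contact_force: [-0.1, 0.5, -1.6]
grip_width: 55.0
finger_force: 30.0
at [473.6  38.5 232.9] [ 3.141e+00  1.000e-03 -3.900e-02] F [-0.1  0.5 -1.6] t 5.25 w 55.0
delta tool m [ 0.0014  0.0005 -0.0021] rotvec [0.    0.001 0.001]
[ 3.14115379e+00  1.23499387e-03 -4.07124533e-02]
```

View pics/w3.png

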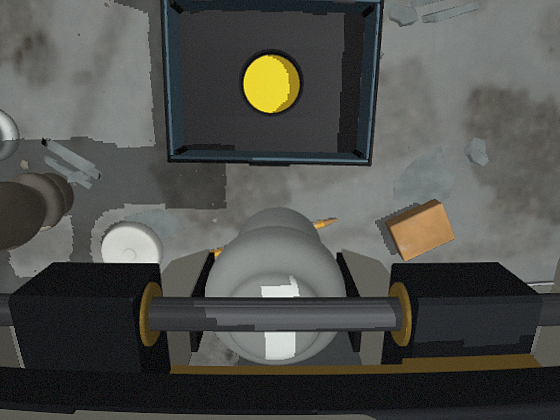

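```bash
python3 - <<'E'
from h import *
import pickle
c=pickle.load(open('w3.pkl','rb'))
hsv=cv2.cvtColor(c['img'],cv2.COLOR_BGR2HSV)
m=cv2.inRange(hsv,(22,120,80),(35,255,255));m[130:]=0
cs,_=cv2.findContours(m,0,1);k=max(cs,key=cv2.contourArea);(u,v),r=cv2.minEnclosingCircle(k);print(u,v,r,onz(c,u,v,8),r*2*(c['W'][2,3]-8)/c['f'])
# dark ring (hole rim at z=32)
print('ring 242..303, 49..115',onz(c,272.5,82,32))
# blue rim mask
b=((hsv[:,:,0]>90)&(hsv[:,:,0]<115)&(hsv[:,:,1]>70)).astype(np.uint8);b[180:]=0
pts=[(x,np.where(b[140:175,x])[0]) for x in range(190,360,10)]
P=np.array([onz(c,x,140+p.min(),72)[:2] for x,p in pts if len(p)]);Q=np.array([onz(c,x,140+p.max(),72)[:2] for x,p in pts if len(p)])
for A in(P,Q):
    s=np.polyfit(A[:,1],A[:,0],1);print('front yaw',-s[0],s, A[0],A[-1])
for row in(40,80,120,140):
    x=np.where(b[row])[0];print(row,x.min(),x.max(),onz(c,x.min(),row,72)[:2],onz(c,x.max(),row,72)[:2])
E
```

```text
270.62615966796875 83.39252471923828 29.15557098388672 [564.13332055  39.83585767   8.        ] 59.072573781989604
ring 242..303, 49..115 [564.38421928  37.84998337  32.        ]
front yaw -0.06267918110302301 [6.26791811e-02 5.03968552e+02] [510.71609431 109.58095488] [502.01145755 -25.56707188]
front yaw -0.0567797534914241 [5.67797535e-02 4.97155943e+02] [503.93508267 110.24583673] [496.88781137 -25.63420607]
40 165 377 [599.05220854 121.5627004 ] [592.37030533 -46.42948864]
80 167 374 [568.33188904 123.05028961] [561.68554278 -44.56598197]
120 169 371 [536.39735286 124.77466687] [529.78014379 -42.78442434]
140 169 369 [519.92384725 126.58166828] [513.29215301 -41.49503653]
```

```bash

python3 -m crank '[[0,0,0,0,0,0.02],[0.045,-0.003,0,0,0,0],[0.0455,-0.003,0,0,0,0],[0,0,0.04,0,0,0],[0,0,0.04,0,0,0]]' 
python3 -m crank '[[0,0,0.03,0,0,0],[0,0,0,0,0,0],[0,0,0,0,0,0]]'
python3 - <<'E'
from h import *
go((564.3,38.8,43),-0.06)
E
```

```text
time: 5.92
tool_pos: [565.3, 37.6, 152.4]
tcp_rot: [3.141, -0.001, -0.063]
contact_force: [-0.0, -1.0, -2.3]
grip_width: 54.7
finger_force: 30.0
time: 6.3
tool_pos: [565.6, 38.3, 125.0]
tcp_rot: [3.141, -0.002, -0.062]
contact_force: [1.2, 0.3, -1.5]
grip_width: 55.2
finger_force: 30.0
at [565.6  38.3 125. ] [ 3.141e+00 -2.000e-03 -6.200e-02] F [ 1.2  0.3 -1.5] t 6.3 w 55.2
delta tool m [-0.0015 -0.0004  0.082 ] rotvec [ 0.    -0.002 -0.002]
```

```bash

python3 -m crank '[[-0.001,0,0.03,0,0,0],[0,0,0.03,0,0,0],[0,0,0.01,0,0,0],[0,0,0,0,0,0]]' 
python3 -m crank '[[0,0,0.004,0,0,0],[0,0,0.003,0,0,0],[0,0,0,0,0,0],[0,0,0,0,0,0]]'
```

```text
time: 6.8
tool_pos: [564.3, 39.0, 54.5]
tcp_rot: [3.141, -0.001, -0.06]
contact_force: [0.2, -0.7, -1.5]
grip_width: 55.2
finger_force: 30.0
time: 7.3
tool_pos: [563.8, 39.2, 46.9]
tcp_rot: [3.142, -0.0, -0.06]
contact_force: [-0.8, 0.4, -1.5]
grip_width: 55.1
finger_force: 30.0
```

```bash

python3 -m crank '[[0,0,0.002,0,0,0],[0,0,0,0,0,0],[0,0,0,0,0,0]]'
python3 -m crank '[[0,0,0.0015,0,0,0],[0,0,0,0,0,0],[0,0,0,0,0,0]]'
```

```text
time: 7.68
tool_pos: [563.7, 39.2, 44.7]
tcp_rot: [3.142, 0.0, -0.06]
contact_force: [0.3, -0.1, -1.6]
grip_width: 55.3
finger_force: 30.0
time: 8.05
tool_pos: [563.7, 39.2, 43.2]
tcp_rot: [3.142, -0.0, -0.06]
contact_force: [0.3, 0.2, -1.7]
grip_width: 54.9
finger_force: 30.0
```

```bash

python3 -m crank '[[0,0,0.001,0,0,0],[0,0,0,0,0,0],[0,0,0,0,0,0]]'
python3 -m crank '[[0,0,0,0,0,0],[0,0,0,0,0,0],[0,0,0,0,0,0],[0,0,0,0,0,0],[0,0,0,0,0,0]]' 100
python3 -m crank '[[0,0,-0.03,0,0,0],[0,0,-0.05,0,0,0],[0,0,-0.05,0,0,0],[0,0,-0.05,0,0,0],[0,0,0,0,0,0]]'
python3 -m crank '[[-0.045,0,0,0,0,0],[-0.05,0,0,0,0,0],[0,0,0,0,0,0],[0,0,0,0,0,0]]'
python3 - <<'E'
from h import *
import pickle
go((474,43,225),-0.06)
c=cam('wrist');save(c,'w4');pickle.dump(c,open('w4.pkl','wb'))
s=cam('scene');t=cam('top')
r=lambda i,q:cv2.resize(i,q,interpolation=cv2.INTER_CUBIC)
o=np.zeros((600,800,3),np.uint8);o[:420,:560]=c['img'];o[:240,560:]=r(t['img'][155:255,195:295],(240,240));o[240:450,560:]=r(s['img'][175:245,260:340],(240,210))
cv2.imwrite('pics/c4.png',o)
E
```

```text
time: 8.43
tool_pos: [563.7, 39.2, 42.2]
tcp_rot: [3.141, -0.0, -0.06]
contact_force: [0.5, -0.3, -2.3]
grip_width: 55.1
finger_force: 30.0
time: 9.05
tool_pos: [563.7, 39.1, 42.2]
tcp_rot: [3.141, -0.0, -0.06]
contact_force: [0.0, 0.2, 0.4]
grip_width: 91.7
finger_force: 0.0
time: 9.68
tool_pos: [565.8, 39.1, 226.7]
tcp_rot: [3.141, -0.009, -0.06]
contact_force: [-0.2, 0.4, -0.9]
grip_width: 91.9
finger_force: 0.0
time: 10.18
tool_pos: [469.4, 44.8, 222.1]
tcp_rot: [3.141, -0.001, -0.06]
contact_force: [0.1, -0.5, 0.1]
grip_width: 92.0
finger_force: 0.0
at [469.4  44.8 222.1] [ 3.141e+00 -1.000e-03 -6.000e-02] F [ 0.1 -0.5  0.1] t 10.18 w 92.0
delta tool m [ 0.0047  0.0015 -0.0029] rotvec [ 0.    -0.001 -0.   ]
```

View pics/c4.png

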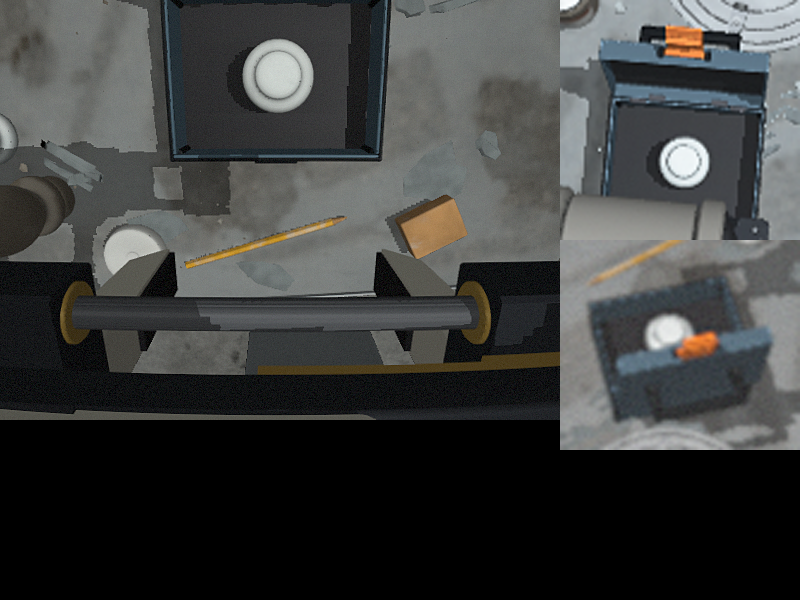

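```bash

python3 -m crank '[[0,0,-0.018,0,0,0],[0.057,0,0,0,0,0],[0.06,0,0,0,0,0],[0.06,0,0,0,0,0],[0.06,0,0,0,0,0]]' 100
python3 -m crank '[[0,0,0,0,0,0],[0,0,0,0,0,0]]'
python3 - <<'E'
from h import *
go((706,30.3,182),-0.06)
E
```

```text
time: 10.95
tool_pos: [707.8, 30.3, 239.4]
tcp_rot: [3.141, -0.0, -0.06]
contact_force: [0.4, -0.2, 0.3]
grip_width: 92.0
finger_force: 0.0
time: 11.2
tool_pos: [705.1, 30.7, 238.7]
tcp_rot: [3.142, 0.002, -0.06]
contact_force: [-1.6, -0.5, 0.1]
grip_width: 91.9
finger_force: 0.0
at [705.1  30.7 238.7] [ 3.142e+00  2.000e-03 -6.000e-02] F [-1.6 -0.5  0.1] t 11.2 w 91.9
delta tool m [0.0011 0.0003 0.0567] rotvec [ 0.     0.002 -0.   ]
```

```bash

python3 -m crank '[[0,0,0.03,0,0,0],[0,0,0.027,0,0,0],[0,0,0,0,0,0],[-0.012,0,0,0,0,0],[-0.013,0,0.001,0,0,0]]'
python3 -m crank '[[-0.02,0,-0.004,0,0,0],[-0.02,0,-0.004,0,0,0],[0,0,0,0,0,0]]'
python3 -m crank '[[-0.015,0,0.002,0,0,0],[-0.015,0,0.003,0,0,0],[-0.016,0,0.003,0,0,0],[0,0,0,0,0,0]]'
```

```text
time: 11.82
tool_pos: [680.6, 32.2, 185.3]
tcp_rot: [3.141, -0.005, -0.06]
contact_force: [2.5, 0.2, 1.8]
grip_width: 91.9
finger_force: 1.3
time: 12.2
tool_pos: [640.2, 34.8, 193.6]
tcp_rot: [3.141, -0.004, -0.06]
contact_force: [0.2, -0.1, -0.1]
grip_width: 92.0
finger_force: 0.0
time: 12.7
tool_pos: [594.7, 37.3, 183.4]
tcp_rot: [3.141, -0.001, -0.06]
contact_force: [-0.9, -1.0, 0.5]
grip_width: 92.1
finger_force: 0.0
```

```bash

python3 -m crank '[[-0.013,0,0.008,0,0,0],[-0.013,0,0.009,0,0,0],[-0.013,0,0.011,0,0,0]]'
python3 -m crank '[[-0.0105,0,0.014,0,0,0],[-0.0105,0,0.014,0,0,0],[-0.006,0,0.012,0,0,0]]'
python3 - <<'E'
from h import *
s=cam('scene');t=cam('top');c=cam('wrist')
r=lambda i,q:cv2.resize(i,q,interpolation=cv2.INTER_CUBIC)
o=np.zeros((600,800,3),np.uint8);o[:420,:560]=c['img'];o[:240,560:]=r(t['img'][155:255,195:295],(240,240));o[240:450,560:]=r(s['img'][175:245,260:340],(240,210))
cv2.imwrite('pics/c5.png',o)
E
```

```text
time: 13.08
tool_pos: [556.9, 39.5, 155.0]
tcp_rot: [3.141, -0.003, -0.06]
contact_force: [0.2, -0.6, 0.9]
grip_width: 91.9
finger_force: 0.4
time: 13.45
tool_pos: [529.6, 41.2, 114.3]
tcp_rot: [3.141, -0.002, -0.06]
contact_force: [0.9, 0.7, 0.2]
grip_width: 91.5
finger_force: 0.2
```

View pics/c5.png

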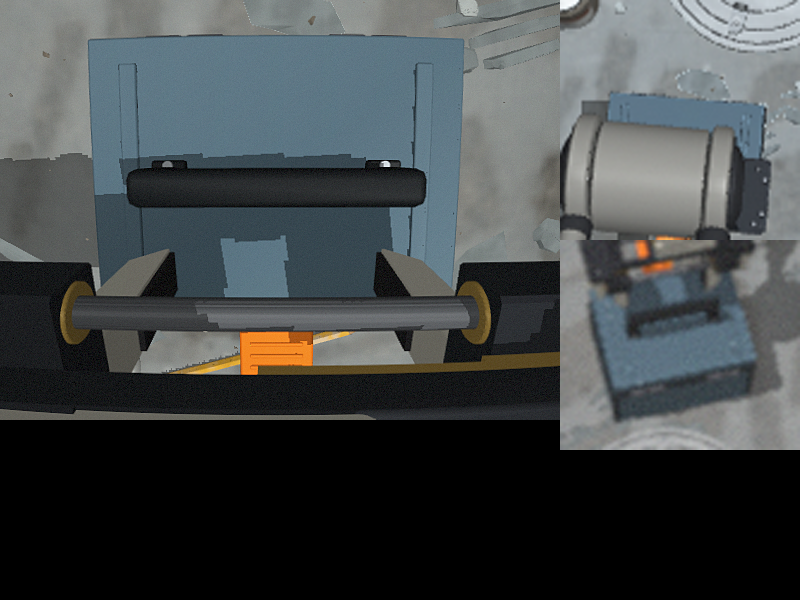

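```bash

python3 -m crank '[[-0.004,0,0.01,0,0,0],[-0.002,0,0.008,0,0,0],[0,0,0,0,0,0]]'
python3 -m crank '[[0,0,0.004,0,0,0],[0,0,0,0,0,0],[0,0,0,0,0,0]]'
```

```text
time: 13.98
tool_pos: [522.1, 41.7, 95.4]
tcp_rot: [3.142, 0.002, -0.06]
contact_force: [0.2, -0.4, -0.3]
grip_width: 92.0
finger_force: 0.0
time: 14.35
tool_pos: [523.1, 41.6, 94.1]
tcp_rot: [3.141, -0.002, -0.06]
contact_force: [-4.4, 0.7, 15.0]
grip_width: 92.0
finger_force: 7.5
```

```bash

python3 -m crank '[[0,0,-0.05,0,0,0],[0,0,-0.05,0,0,0],[0,0,-0.04,0,0,0],[-0.05,0,0,0,0,0],[-0.04,0,0,0,0,0]]' 0
python3 -m crank '[[0,0,0,0,0,0],[0,0,0,0,0,0],[0,0,0,0,0,0]]'
python3 - <<'E'
from h import *
import pickle
go((432,46,234),-0.06)
c=cam('wrist');save(c,'w6');pickle.dump(c,open('w6.pkl','wb'))
E
```

```text
time: 14.98
tool_pos: [431.8, 47.1, 232.6]
tcp_rot: [3.141, -0.001, -0.06]
contact_force: [0.0, 0.4, -0.3]
grip_width: 46.4
finger_force: 0.0
time: 15.35
tool_pos: [433.9, 46.9, 232.2]
tcp_rot: [3.142, -0.001, -0.06]
contact_force: [-0.9, -0.1, -0.3]
grip_width: 16.4
finger_force: 0.0
at [433.9  46.9 232.2] [ 3.142e+00 -1.000e-03 -6.000e-02] F [-0.9 -0.1 -0.3] t 15.35 w 16.4
delta tool m [-0.0018  0.001  -0.0018] rotvec [ 0.    -0.001 -0.   ]
```

View pics/w6.png

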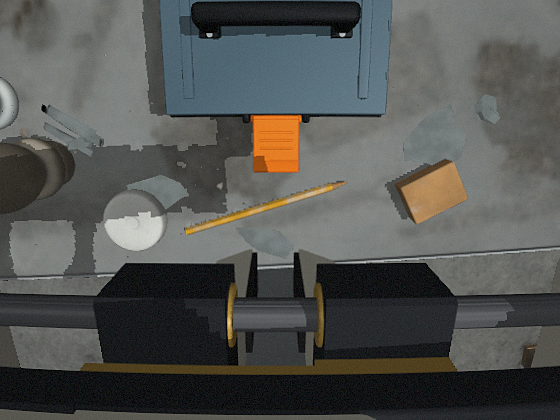

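```bash
python3 - <<'E'
from h import *
import pickle
c=pickle.load(open('w6.pkl','rb'))
for n,p,z in(('L',(166,114),94),('R',(386,115),94),('left',(161.5,20),94),('right',(392,20),94),('clipL',(252,172),100),('clipR',(299,172),100),('barL',(191,13),135),('barR',(360,13),135),('bar front',(275,24),135),('bar back',(275,3),135)): print(n,onz(c,*p,z).round(1))
go((471.7,44.5,120),-0.06)
E
```

```text
L [504.3 127.3  94. ]
R [493.4 -41.6  94. ]
left [571.8 122.3  94. ]
right [561.7 -45.8  94. ]
clipL [456.   64.2 100. ]
clipR [453.8  27.6 100. ]
barL [565.8  92.2 135. ]
barR [559.4 -13.2 135. ]
bar front [555.6  40.2 135. ]
bar back [568.   39.5 135. ]
at [433.8  46.9 232. ] [ 3.142 -0.    -0.06 ] F [0.1 0.4 0.2] t 15.4 w 12.2
delta tool m [3.80e-02 1.00e-04 1.12e-01] rotvec [ 0. -0. -0.]
```

```bash

python3 -m crank '[[0.03,0,0.05,0,0,0],[0,0,0.05,0,0,0],[0,0,0.01,0,0,0],[0,0,0,0,0,0]]' 0
python3 -m crank '[[0,0,0.015,0,0,0],[0,0,0.015,0,0,0],[0,0,0.015,0,0,0],[0,0,0.015,0,0,0]]' 0
python3 -m crank '[[0,0,0.01,0,0,0],[0,0,0.004,0,0,0],[0,0,0,0,0,0],[0,0,0,0,0,0]]' 0
python3 - <<'E'
from h import *
go((563.9-88.5,39+5.5,48),-0.06)
E
```

```text
time: 15.9
tool_pos: [463.3, 45.2, 122.5]
tcp_rot: [3.141, 0.0, -0.06]
contact_force: [0.3, -0.4, -0.0]
grip_width: 1.0
finger_force: 0.0
time: 16.4
tool_pos: [464.8, 45.2, 64.2]
tcp_rot: [3.141, -0.005, -0.06]
contact_force: [-0.3, -0.2, 1.5]
grip_width: 0.2
finger_force: 0.5
time: 16.9
tool_pos: [463.2, 45.2, 48.7]
tcp_rot: [3.141, -0.001, -0.06]
contact_force: [-0.8, -0.1, 1.1]
grip_width: 0.4
finger_force: 0.1
at [463.2  45.2  48.7] [ 3.141e+00 -1.000e-03 -6.000e-02] F [-0.8 -0.1  1.1] t 16.9 w 0.4
delta tool m [ 0.0122 -0.      0.0007] rotvec [ 0.    -0.001 -0.   ]
```

```bash

python3 -m crank '[[0.004,0,0,0,0,0],[0.004,0,0,0,0,0],[0.004,0,0,0,0,0],[0,0,0,0,0,0]]' 0
python3 -m crank '[[0.001,0,0,0,0,0],[0.001,0,0,0,0,0],[0,0,0,0,0,0]]' 0
```

```text
time: 17.4
tool_pos: [474.3, 44.6, 47.9]
tcp_rot: [3.142, 0.002, -0.06]
contact_force: [-2.4, 0.5, 1.7]
grip_width: 0.4
finger_force: 1.7
time: 17.77
tool_pos: [475.8, 44.5, 47.9]
tcp_rot: [3.142, 0.002, -0.06]
contact_force: [-4.6, 0.5, 0.5]
grip_width: 0.1
finger_force: 2.5
```

```bash

python3 -m crank '[[0.001,0,0,0,0,0],[0,0,0,0,0,0],[0,0,0,0,0,0]]' 0
python3 -m crank '[[-0.03,0,0,0,0,0],[-0.015,0,-0.06,0,0,0],[0,0,-0.06,0,0,0],[0,0,-0.06,0,0,0],[0,0,0,0,0,0]]' 100
python3 -m crank '[[0,0,0,0,0,0],[0,0,0,0,0,0]]'
python3 - <<'E'
from h import *
import pickle
go((432,46,234),-0.06)
c=cam('wrist');save(c,'w7');pickle.dump(c,open('w7.pkl','wb'))
E
```

```text
time: 18.15
tool_pos: [476.8, 44.4, 47.9]
tcp_rot: [3.141, 0.002, -0.06]
contact_force: [-4.8, 0.2, 1.3]
grip_width: 0.4
finger_force: 2.5
time: 18.77
tool_pos: [436.3, 46.9, 233.0]
tcp_rot: [3.141, -0.013, -0.06]
contact_force: [-0.3, -1.4, 0.5]
grip_width: 46.0
finger_force: 0.0
time: 19.02
tool_pos: [432.3, 47.1, 226.8]
tcp_rot: [3.142, 0.003, -0.06]
contact_force: [0.2, -0.4, 0.4]
grip_width: 66.0
finger_force: 0.0
at [432.3  47.1 226.8] [ 3.142e+00  3.000e-03 -6.000e-02] F [ 0.2 -0.4  0.4] t 19.02 w 66.0
delta tool m [-0.0003  0.0011 -0.0072] rotvec [ 0.     0.003 -0.   ]
```

View pics/w7.png

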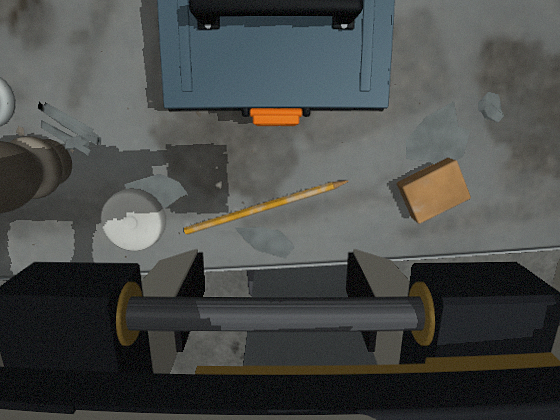

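```bash
python3 - <<'E'
from h import *
import pickle
c=pickle.load(open('w7.pkl','rb'))
L=onz(c,163,106.5,94);Rr=onz(c,389,108,94);l=onz(c,161.5,60,94);r=onz(c,392,60,94)
m=(L+Rr)/2;yaw=-np.arctan2(L[0]-Rr[0],L[1]-Rr[1]);print(m,yaw,L,Rr)
yaw=-.062;ex=np.array([np.cos(yaw),np.sin(yaw),0]);C=m+65*ex;C[2]=0;print('C',C)
for phi in(0,.15,.4,.8):
    # plate outer face offset 9-10 mm
    q=lambda a,b:C+ex*(-69-a*np.sin(phi)-b*np.cos(phi))+[0,0,84-a*np.cos(phi)+b*np.sin(phi)]
    print(phi,proj(c,q(38,10)),proj(c,q(0,9)),proj(c,q(41,8)))
g=cv2.inRange(cv2.cvtColor(c['img'],cv2.COLOR_BGR2HSV),(5,150,80),(20,255,255))[90:150,276];print(90+np.where(g)[0].min(),90+np.where(g)[0].max())
go(C+60*0+np.array([0,0,235]),np.pi/2-.062)
E
```

```text
[502.37714137  42.67414342  94.        ] -0.06650290217400942 [508.02023923 127.40392352  94.        ] [496.73404352 -42.05563668  94.        ]
C [567.25225139  38.64672481   0.        ]
0 [275.90110486 121.63949317] [275.99069209 123.29218557] [275.90054563 119.13594183]
0.15 [275.88962641 128.22627332] [275.99448665 123.27247261] [275.88735711 126.1886321 ]
0.4 [275.8760992  138.50354701] [276.00209375 122.65138702] [275.87105689 137.31206016]
0.8 [275.87067634 152.11169815] [276.01655736 120.20457819] [275.86154742 152.42451652]
108 125
at [432.3  47.1 226.8] [ 3.142e+00  3.000e-03 -6.000e-02] F [-0.  -0.1  0.2] t 19.07 w 69.7
delta tool m [ 0.1352  0.0003 -0.0086] rotvec [-0.002  0.002 -1.569]
```

```bash
python3 -c "
from h import *
print(bot.get_obs()['joint_positions'].round(2))"
python3 -m crank '[[0.045,0,-0.005,0,0,0],[0.045,0,0,0,0,0],[0.043,0,0,0,0,0],[0,0,0,0,0,-0.174],[0,0,0,0,0,-0.174]]' 100
python3 -c "
from h import *
print(bot.get_obs()['joint_positions'].round(2))"
```

```text
[-0.07  0.18  1.75 -0.    1.22  1.56]
time: 19.7
tool_pos: [565.7, 39.0, 231.0]
tcp_rot: [-3.14, 0.003, 0.293]
contact_force: [-0.6, -0.8, 0.1]
grip_width: 92.1
finger_force: 0.0
[-0.07  0.42  1.4  -0.    1.33  1.21]
```

```bash

python3 -m crank '[[0,0,0,0,0,-0.174],[0,0,0,0,0,-0.174],[0,0,0,0,0,-0.174],[0,0,0,0,0,-0.174],[0,0,0,0,0,-0.174]]'
python3 -m crank '[[0,0,0,0,0,-0.174],[0,0,0,0,0,-0.174],[0,0,0,0,0,0],[0,0,0,0,0,0]]'
python3 - <<'E'
from h import *
go((566,38.8,109),np.pi/2-.063)
c=cam('wrist');save(c,'w8')
g=c['img'].max(2);m=((g<60)).astype(np.uint8);m[255:]=0
n,_,st,ce=cv2.connectedComponentsWithStats(m)
for i in range(1,n):
    if st[i][4]>400: print(st[i],onz(c,*ce[i],128)[:2])
E
```

```text
time: 20.32
tool_pos: [565.4, 39.1, 231.6]
tcp_rot: [-3.139, 0.001, 1.163]
contact_force: [-1.0, 0.5, -0.4]
grip_width: 91.5
finger_force: 0.0
time: 20.82
tool_pos: [565.5, 39.1, 232.4]
tcp_rot: [-3.14, 0.0, 1.502]
contact_force: [-0.7, -0.2, 0.3]
grip_width: 91.8
finger_force: 0.0
at [565.5  39.1 232.4] [-3.14   0.     1.502] F [-0.7 -0.2  0.3] t 20.82 w 91.8
delta tool m [-0.0002  0.0006  0.1234] rotvec [-0.001  0.    -0.005]
[ 428    0   68   54 1134] [692.0289198 154.6098419]
[192  56 169  35 756] [558.38853378 127.31180849]
[   0  117   66  138 7175] [382.9301349  67.2210163]
[ 264  122   26  133 2594] [567.51400629  54.26671946]
[415 155  73 100 574] [683.73005931  33.51992957]
```

```bash

python3 -m crank '[[0,0.0005,0.045,0,0,0],[0,0,0.045,0,0,0],[0,0,0.033,0,0,0],[0,0,0,0,0,0],[0,0,0,0,0,0]]' 100
python3 -m crank '[[0,0,0,0,0,0],[0,0,0,0,0,0],[0,0,0,0,0,0],[0,0,0,0,0,0],[0,0,0,0,0,0]]' 0
python3 -m crank '[[0,0,0,0,0,0],[0,0,0,0,0,0],[0,0,0,0,0,0],[0,0,0,0,0,0],[0,0,0,0,0,0]]' 0
```

```text
time: 21.5
tool_pos: [567.1, 39.0, 111.5]
tcp_rot: [3.14, 0.0, 1.505]
contact_force: [0.8, -0.5, 0.5]
grip_width: 91.7
finger_force: 0.0
time: 22.12
tool_pos: [566.2, 39.0, 110.2]
tcp_rot: [3.142, 0.0, 1.506]
contact_force: [-0.2, -0.3, 0.6]
grip_width: 46.4
finger_force: 0.0
time: 22.75
tool_pos: [566.6, 38.9, 110.2]
tcp_rot: [3.141, 0.0, 1.506]
contact_force: [2.5, 0.9, -1.1]
grip_width: 13.6
finger_force: 30.0
```

Bar gripped (13.6 mm). Lift gently by about 140 mm.

```bash

python3 -m crank '[[0,0,-0.005,0,0,0],[0,0,-0.01,0,0,0],[0,0,-0.015,0,0,0],[0,0,-0.02,0,0,0],[0,0,-0.02,0,0,0]]' 0
python3 -m crank '[[0,0,-0.02,0,0,0],[0,0,-0.02,0,0,0],[0,0,-0.02,0,0,0],[0,0,-0.01,0,0,0],[0,0,0,0,0,0]]' 0
python3 -m crank '[[0,0,0,0,0,0],[0,0,0,0,0,0],[0,0,0,0,0,0],[0,0,0,0,0,0],[0,0,0,0,0,0]]' 0
python3 - <<'E'
from h import *
go((566,38.8,250))
s=cam('scene');t=cam('top');c=cam('wrist')
r=lambda i,q:cv2.resize(i,q,interpolation=cv2.INTER_CUBIC)
o=np.zeros((600,800,3),np.uint8);o[:420,:560]=s['img'];o[:240,560:]=r(t['img'][155:255,195:295],(240,240));o[240:450,560:]=r(s['img'][150:240,260:340],(240,210));o[420:,:240]=r(c['img'],(240,180))
cv2.imwrite('pics/c9.png',o)
E
```

```text
time: 23.38
tool_pos: [565.9, 39.1, 181.5]
tcp_rot: [-3.142, 0.0, 1.506]
contact_force: [-0.1, 0.2, -7.5]
grip_width: 13.6
finger_force: 30.0
time: 24.0
tool_pos: [566.4, 39.0, 251.0]
tcp_rot: [3.14, 0.0, 1.506]
contact_force: [-0.2, 0.2, -8.4]
grip_width: 13.7
finger_force: 30.0
time: 24.62
tool_pos: [566.2, 39.0, 250.1]
tcp_rot: [-3.142, 0.0, 1.506]
contact_force: [0.6, 0.5, -8.7]
grip_width: 13.7
finger_force: 30.0
at [566.2  39.  250.1] [-3.142  0.     1.506] F [ 0.6  0.5 -8.7] t 24.62 w 13.7
delta tool m [-0.0002 -0.0002  0.0001] rotvec [0. 0. 0.]
```

View pics/c9.png

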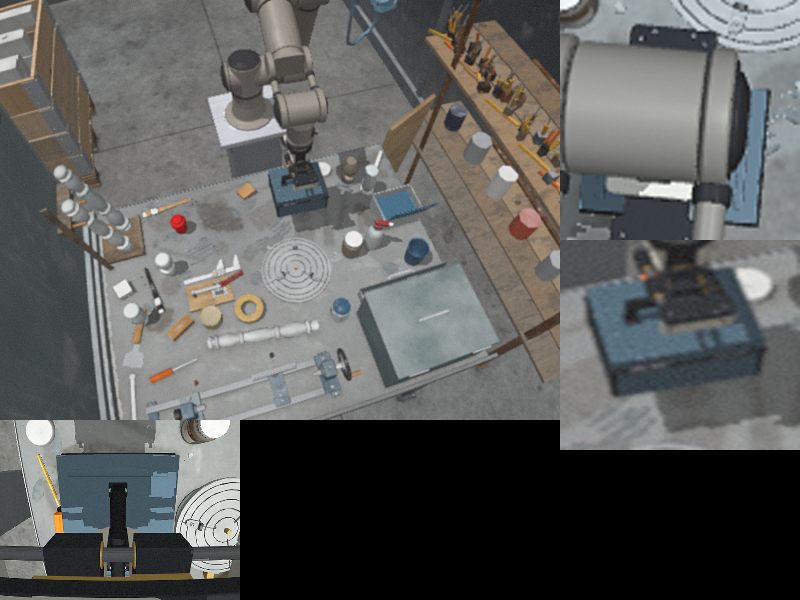

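```bash
python3 -c "
from plant import bot
print(bot.close_job())"
```

```text
the job is handed in; nothing more can be done
None
```

I handed the job in at about 25 s with the finial in the nest, the lid shut and the clip pushed down. The case hangs level from the middle of its handle, about 14 cm above the bench and clear of the other things; no verdict was returned, and I judged the clip as hooked from pictures and the push force only.

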